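Refit the dowel of a plate organiser

TASK

The wooden plate organiser is missing one of its four corner dowels: take the spare dowel out of the dark round holder, feel for the hole in the empty boss, and press the dowel straight down until it is fully home, then let go. Search with a light touch and do not force it (the dowel must never bear on the organiser with more than 40 N), and leave the phone and the loose lid where they are.

Things in the scene. Friction and masses are not known exactly. Their poses are not given: they have to be found in the camera images.
- dowel_center (a point): Centre (half-way up) of the loose spare dowel: plain light wooden round bar, 16 mm diameter, 110 mm long, square-edged flat ends, about 40 g. z along the dowel, up. At the start it stands upright and loosely in the dark holder, its top 116 mm above the worktop.
- holder: Fixed dark wooden round holder, 60 mm diameter, 30 mm high, origin at the centre of its underside on the worktop. The spare dowel stands in its hole, 21 mm wide, 24 mm deep.
- organiser: Fixed light wooden board 180x180 mm, 18 mm high; origin at the centre of its underside. A round boss 50 mm wide, its top 54 mm above the worktop, stands 60 mm in x and in y from the centre at each corner. Three carry fixed dowels, 80 mm above the boss; the one at (-60, +60) mm is empty, its hole 17.5 mm wide, sharp-edged, 30 mm deep, central in the boss. Two saucers lie between, lower.
- seat (a point): Nominal centre of the hole, level with the empty boss's top; z up. The boss was fitted by hand: it and its hole truly stand 3 to 4 mm off this point sideways, direction unknown. About 12 mm down two spring balls hold the dowel: it takes 3 to 8 N to press past them to the floor; its weight does not. Fully home, its top stands 80 mm above the boss, like the other three. Load limit 40 N.
- phone: Black folding phone, 46x95x19 mm, lying loose on the worktop; origin at its underside. To be left alone.
- canister_lid_4: Porcelain canister lid with red flowers and a small knob, 156 mm diameter, 66 mm high, lying loose on the worktop; origin at the centre of its underside. To be left alone.

How it is judged:
By the outcome, as a careful person would: the job done as asked, in the order asked, and still so for the second after the job is handed in, with the robot touching nothing.
It also fails if it takes over 72 s, if anything falls off the work surface, if the arm or the gripper's body presses on something with over 40 N, if the wrist force passes 120 N, or if a joint passes its speed limit or range.

ROBOT

A 6-joint arm with a two-finger parallel gripper is mounted at the origin on a cart in front of the work surface, level with it; the furniture and walls round the work are solid. World frame = base frame: x ahead of the robot, y to its left, z up, the work surface at z = 0. Lengths are in m, angles in rad, forces in N, time in s.
With the tool pointing down it reaches from about 0.375 to 0.9 m from the base axis. Payload 3.1 kg.
Tool frame: the origin (TCP) lies at the very end of the fingers, on their centre line; the grasp point (between the pads) lies 19 mm behind it; z points along the fingers, y is the direction in which the jaws open and shut (so a half turn about z gives the same grasp; the last joint's range is limited). The gripper opens to 87 mm and grips with 3 to 60 N. Pads are 19 mm wide; open, the fingers measure 117 mm over their backs; the gripper's body (75 mm by 190 mm) begins 51 mm behind the grasp point.
Start: joints at [-1.294, 0.527, 1.433, -0, 1.181, -0.178], TCP at [0.275, -0.561, 0.223] pointing down, gripper open.
Joint ranges: [-3.08, 3.08], [-0.75, 2.2], [0.22, 2.44], [-1.43, 4.57], [0, 2.65], [-2.85, 2.85]. Speed limits (rad/s): [2.79, 2.79, 3.14, 3.14, 3.14, 3.14].

INTERFACE

Orientations are given as a unit quaternion [x, y, z, w].
In Python, from rig import robot gives the robot as it stands.
- The arm moves only by the tool arm_command, never from a script. Its argument "targets" is a list of rows, each a list of 5 numbers: the shift along the tool's x, y, z in cm, then the turn about the tool's z in rad, then the finger opening in cm, from 0 to 8.7. In form: [[dx, dy, dz, spin, hand], ...]. A call has 1 to 5 rows; each row is the pose to reach, as a shift and turn from the pose commanded when the call began, along the tool's axes at that moment; what a row does not reach only later rows make up. A row lasts 1/8 s, in which the tool goes at most 62.5 mm and 10.7 degrees, less where a joint would pass 70% of its speed; a pose out of reach is approached as far as the arm can. A call with a gripper value outside its range is refused whole. The fingers move at their own pace and stop on an object; "newtons" is the grip in N (left out, the last holds). Time passes only in rows, so rows that repeat a pose let the fingers close. It gives the time, the measured TCP pose, the force and the opening at its end, in the units of the state.
- robot.get_obs(): the state, without advancing time (a new reading comes with each control period).
- robot.camera(name): name is "scene" or "top" or "wrist"; returns (picture, depth): 420x560x3 uint8, red, green, blue; 420x560 float32, m along the optical axis (not along the pixel's ray), 0 where there is no reading.
- robot.camera_model(name): a dict with "mtx" (3x3 intrinsics, pixels), "extrinsics" (4x4, takes a point from world to camera coordinates). Camera axes: x right, y up, looking along -z (the intrinsics and any distortion apply to the point x, -y, -z); pixel columns grow to the right and rows downward; lengths in m; the calibration is good to about 2 mm. A picture is of the moment at which its call begins: read the wrist's pose just before it. camera_model takes no time and is no camera call; for the wrist camera it gives the pose at the moment of the call.
- robot.hand_in(): hands the job in, once; it reports no verdict.
The state is a dict: "time": time; "q": joint angles; "joint_velocities": joint speeds; "joint_torque": joint torques, N m; "position": TCP position; "tool_rot": TCP orientation; "ft_force": force on the tool from outside, world axes, zero at the start; "moment": the same for the moment, N m; "grip_width": finger opening in m.
Only numpy, scipy, OpenCV 4.12 (cv2) and the standard library are available. Lean on these libraries where they do the work, as an engineer would, in place of code of your own. Each camera call takes 0.05 s, during which the arm holds its last target.

## Working session

There is one attempt and no reset: what is moved stays moved. The work goes in short steps, Python scripts to look and compute and a tool call to move; the robot and the scene stay as the last step left them, time stands still between calls to the robot, and variables do not carry over. Pictures are saved under pics/ and viewed, and the job is handed in when it is done.

Besides the shell and the picture viewer there is one more tool, called after "Call:" as a command line: name --pt "numbers of a row" for each row, then --argument value for the rest. arm_command: Moves the arm, as the interface text tells. Its arguments: {"type":"object","properties":{"targets":{"type":"array","items":{"type":"array","items":{"type":"number"}}},"newtons":{"type":"number"}},"required":["targets"]}

```bash
ls; mkdir -p pics; python3 - <<'E'
from rig import robot
import cv2,numpy as np
print(robot.get_obs())
for n in ["scene","top"]:
    m=robot.camera_model(n);p,d=robot.camera(n)
    cv2.imwrite(f"pics/{n}0.png",p[:,:,::-1]);np.savez(f"{n}0.npz",p=p,d=d,K=m["mtx"],E=m["extrinsics"])
    print(n,m)
E
```

```text
pics
{'time': 0.0, 'q': array([-1.29451937e+00,  5.28474460e-01,  1.43388851e+00, -6.34390431e-06,
        1.18140796e+00, -1.78482328e-01]), 'joint_velocities': array([ 1.77707446e-03, -3.83516814e-04, -7.13980418e-04,  1.43743902e-03,
       -1.55932263e-03,  3.36787854e-05]), 'joint_torque': array([-7.70662245e-04, -4.40053654e+01, -1.76591706e+01,  6.31835335e-02,
        5.81997342e-02, -1.62989122e-04]), 'position': array([ 0.27436108, -0.56074813,  0.22157094]), 'tool_rot': array([ 9.74259584e-01,  2.25426432e-01, -5.61643705e-05, -1.08769249e-03]), 'ft_force': array([-0.03999478, -0.1320026 , -0.7212778 ]), 'moment': array([ 0.02182394, -0.01945549, -0.0096845 ]), 'grip_width': 0.08729611570726993}
scene {'mtx': array([[544.74816539,   0.        , 284.32170078],
       [  0.        , 544.74816539, 215.28969129],
       [  0.        ,   0.        ,   1.        ]]), 'extrinsics': array([[ 0.84460211, -0.53535158,  0.00677937, -0.4514955 ],
       [ 0.30766815,  0.49568034,  0.81218305, -0.11569849],
       [-0.43816388, -0.68388572,  0.58336329, -1.28561985],
       [ 0.        ,  0.        ,  0.        ,  1.        ]])}
top {'mtx': array([[538.31409433,   0.        , 287.16185374],
       [  0.        , 538.31409433, 212.17601624],
       [  0.        ,   0.        ,   1.        ]]), 'extrinsics': array([[-0.01199687, -0.99992152,  0.00360965, -0.1542963 ],
       [ 0.92877156, -0.00980567,  0.37052292, -0.46673295],
       [-0.37045844,  0.00779765,  0.92881631, -1.46684594],
       [ 0.        ,  0.        ,  0.        ,  1.        ]])}
```

View pics/scene0.png

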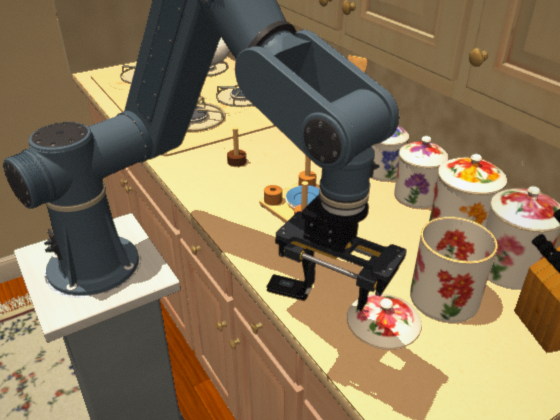

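View pics/top0.png

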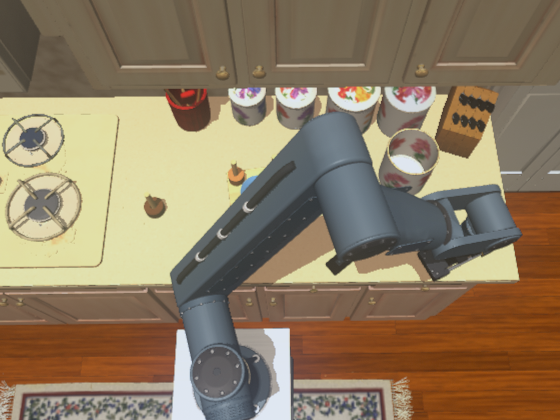

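The scene view shows the holder with its dowel at about (236,150), the empty boss at (272,195), and the organiser partly behind the gripper. The top view shows the holder at (154,207), and the arm hides most of the organiser.

```bash
cat > h.py <<'E'
import numpy as np,cv2
from rig import robot
def cloud(d,K,E):
    v,u=np.mgrid[:d.shape[0],:d.shape[1]]
    c=np.stack([(u-K[0,2])/K[0,0]*d,-(v-K[1,2])/K[1,1]*d,-d],-1)
    return (c-E[:3,3])@E[:3,:3]
def snap(n,tag):
    m=robot.camera_model(n);p,d=robot.camera(n)
    cv2.imwrite(f"pics/{tag}.png",p[:,:,::-1]);np.savez(f"{tag}.npz",p=p,d=d,K=m["mtx"],E=m["extrinsics"])
    return p,d,m["mtx"],m["extrinsics"]
def proj(P,K,E):
    c=np.atleast_2d(P)@E[:3,:3].T+E[:3,3]; return np.c_[K[0,2]-K[0,0]*c[:,0]/c[:,2],K[1,2]+K[1,1]*c[:,1]/c[:,2]]
E
python3 - <<'E'
from h import *
z=np.load("scene0.npz");W=cloud(z["d"],z["K"],z["E"])
for u,v in [(236,135),(236,150),(236,160),(272,190),(272,200),(307,165),(306,178),(304,195),(275,210),(289,287),(385,318)]: print(u,v,W[v,u].round(3))
print(cv2.__version__)
p=z["p"][110:310,200:420];cv2.imwrite("pics/c0.png",cv2.resize(p[:,:,::-1],(660,600),interpolation=cv2.INTER_CUBIC))
z=np.load("top0.npz");W=cloud(z["d"],z["K"],z["E"])
for u,v in [(148,196),(154,207),(236,165),(236,177),(250,188)]: print(u,v,W[v,u].round(3))
E
```

```text
236 135 [0.516 0.241 0.094]
236 150 [0.514 0.242 0.043]
236 160 [0.501 0.22  0.023]
272 190 [0.495 0.001 0.039]
272 200 [ 0.473 -0.035  0.035]
307 165 [ 0.604 -0.006  0.087]
306 178 [ 0.595 -0.015  0.053]
304 195 [ 0.502 -0.141  0.1  ]
275 210 [ 0.468 -0.059  0.018]
289 287 [ 0.34  -0.326  0.018]
385 318 [ 0.448 -0.519  0.033]
4.12.0
148 196 [0.511 0.241 0.112]
154 207 [0.507 0.24  0.038]
236 165 [ 0.604 -0.011  0.118]
236 177 [ 0.597 -0.005  0.052]
250 188 [ 0.286 -0.089  0.656]
```

View pics/c0.png

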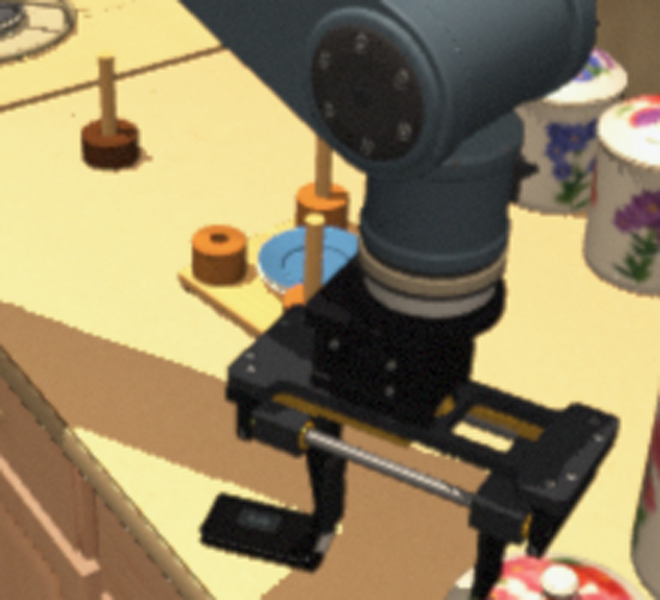

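Call:
arm_command --pt "7 -7.6 -1 0 8.7" --pt "14 -15 -2 0 8.7" --pt "20 -22 -3 0 8.7" --pt "26 -28 -4 0 8.7" --pt "26 -28 -4 0 8.7"

```text
time: 0.72
position: [0.3643, -0.2618, 0.2547]
tool_rot: [0.974, 0.225, 0.0, -0.0]
ft_force: [1.3, 0.1, 0.4]
grip_width: 0.0873
```

```bash
python3 - <<'E'
from h import *
o=robot.get_obs();print(o["position"],o["tool_rot"],o["time"],o["ft_force"])
for n in ["wrist","top","scene"]: p,d,K,E=snap(n,n+"1"); print(-E[:3,:3].T@E[:3,3])
E
```

```text
[ 0.36428373 -0.261779    0.25472268] [ 9.74341674e-01  2.25073900e-01  7.51487341e-05 -1.90974141e-04] 0.725 [1.27796521 0.08273836 0.44705693]
[ 0.4243826  -0.23301394  0.41763863]
[-0.11176825 -0.14742286  1.53592265]
[-0.14638139 -1.06357643  0.84701264]
```

View pics/wrist1.png

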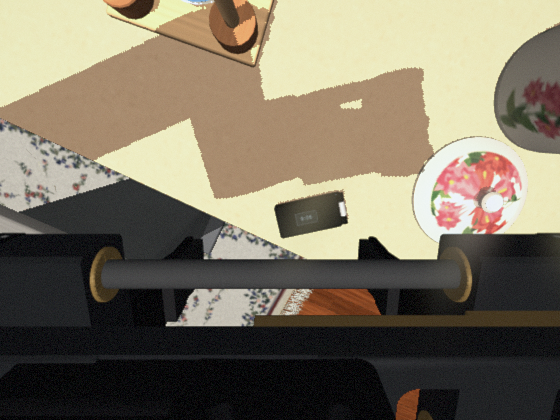

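View pics/top1.png

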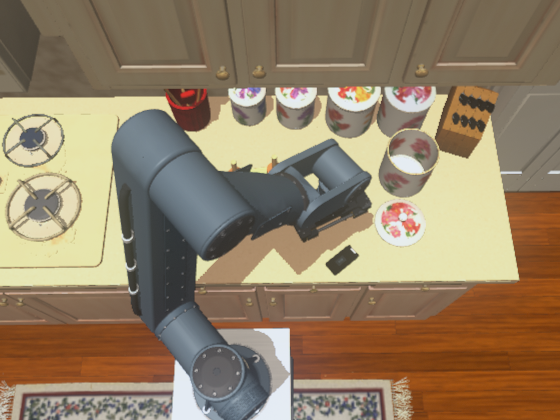

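View pics/scene1.png

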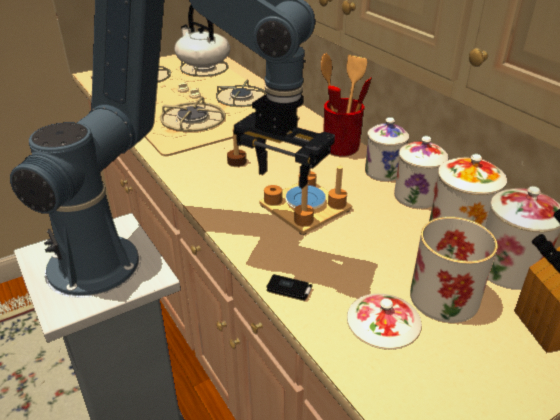

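The scene view now shows the whole organiser: empty boss at (272,194), occupied bosses at (303,214), (338,198) and (311,180). The wrist view shows the phone at (310,213), the lid at (470,200) and one occupied boss at (232,20).

```bash
python3 - <<'E'
from h import *
z=np.load("wrist1.npz");K,E=z["K"],z["E"]
R=np.array([[0.898,0.439,0],[0.439,-0.898,0],[0,0,-1]]).T
T=np.array([.3643,-.2618,.2547])
for x,y,zz in [(0,0,0),(0,0,-.019),(0,0,.05),(0,0,.1),(0,0,.2),(.1,0,.2),(.2,0,.2),(0.05,0,.2)]: print(x,zz,proj(T+R@[x,y,zz],K,E).round(0))
z=np.load("scene1.npz");K,E=z["K"],z["E"];W=cloud(z["d"],K,E)
cv2.imwrite("pics/c1.png",cv2.resize(z["p"][130:230,215:355][:,:,::-1],(784,560),interpolation=cv2.INTER_CUBIC))
# boss-top points
m=(abs(W[...,2]-.054)<.003);m[:, :220]=0;m[:,360:]=0;m[:160]=0;m[235:]=0
n,l,s,c=cv2.connectedComponentsWithStats(m.astype(np.uint8))
for i in range(1,n):
    if s[i,4]>20: print(c[i],s[i,4],W[l==i].mean(0).round(4),W[l==i].min(0).round(4),W[l==i].max(0).round(4))
E
```

```text
0 0 [[279. 254.]]
0 -0.019 [[279. 268.]]
0 0.05 [[280. 227.]]
0 0.1 [[280. 210.]]
0 0.2 [[280. 190.]]
0.1 0.2 [[280. 102.]]
0.2 0.2 [[280.  -0.]]
0.05 0.2 [[280. 147.]]
[311.93617021 176.10638298] 47 [ 0.6149 -0.0159  0.0533] [ 0.5954 -0.0313  0.0511] [0.6334 0.0023 0.0569]
[272.416 189.808] 125 [ 0.4855 -0.0174  0.053 ] [ 0.4596 -0.0425  0.0511] [0.5106 0.0095 0.0568]
[337.40909091 194.07272727] 110 [ 0.6206 -0.1258  0.0533] [ 0.5992 -0.1489  0.0511] [ 0.6487 -0.0974  0.0567]
[304.12781955 210.73684211] 133 [ 0.503  -0.1427  0.0532] [ 0.4803 -0.1648  0.051 ] [ 0.5274 -0.1138  0.0568]
```

View pics/c1.png

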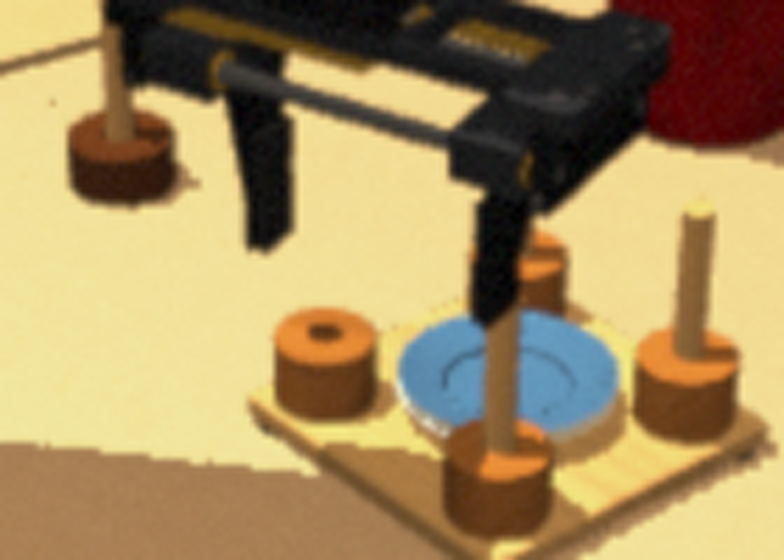

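Call:
arm_command --pt "5 -4.1 0 0 8.7" --pt "10 -8.3 0 0 8.7" --pt "15 -12.5 0 0 8.7" --pt "20 -16.6 0 0 8.7" --pt "20 -16.6 0 0 8.7"

```text
time: 1.5
position: [0.4723, -0.025, 0.2544]
tool_rot: [0.974, 0.228, 0.0, 0.0]
ft_force: [-0.6, 0.2, 0.1]
grip_width: 0.0867
```

```bash
python3 - <<'E'
from h import *
o=robot.get_obs();print(o["position"],o["tool_rot"],o["time"],o["joint_velocities"].round(3))
for n in ["wrist"]: p,d,K,E=snap(n,n+"2"); print(-E[:3,:3].T@E[:3,3])
E
```

```text
[ 0.47233475 -0.02503327  0.25442512] [9.73776086e-01 2.27508408e-01 2.38350453e-04 4.72153560e-05] 1.5 [ 0.105  0.033 -0.045 -0.038  0.023  0.146]
[0.53222636 0.00410711 0.41737383]
```

View pics/wrist2.png

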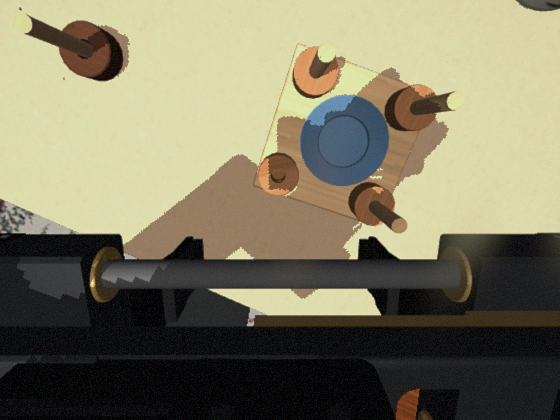

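The wrist view shows the empty boss with its hole at (278,175), the other dowels at (317,70), (412,105) and (375,203), and the holder at (90,50) with its dowel top at (23,22).

```bash
cat > meas.py <<'E'
from h import *
from scipy.optimize import least_squares
def rayz(px,K,E,z):
    px=np.atleast_2d(px).astype(float)
    r=np.c_[(px[:,0]-K[0,2])/K[0,0],-(px[:,1]-K[1,2])/K[1,1],-np.ones(len(px))]@E[:3,:3]
    C=-E[:3,:3].T@E[:3,3]; return C+r*((z-C[2])/r[:,2])[:,None]
def top(z,c,zt,win=.04,tol=.004):
    K,E=z["K"],z["E"];W=cloud(z["d"],K,E)
    m=((abs(W[...,2]-zt)<tol)&(np.hypot(W[...,0]-c[0],W[...,1]-c[1])<win)).astype(np.uint8)
    cs,_=cv2.findContours(m,cv2.RETR_EXTERNAL,cv2.CHAIN_APPROX_NONE)
    if not cs: return None
    k=max(cs,key=cv2.contourArea)
    q=rayz(k[:,0],K,E,zt)[:,:2]
    f=least_squares(lambda p:np.hypot(*(q-p[:2]).T)-p[2],[*q.mean(0),.02],loss="soft_l1",f_scale=.001)
    return f.x.round(4),m.sum(),np.sqrt(np.mean(f.fun**2)).round(4)
E
python3 - <<'E'
from meas import *
z=np.load("wrist2.npz");K,E=z["K"],z["E"];W=cloud(z["d"],K,E)
for n,c in dict(empty=(.4855,-.0174),b1=(.615,-.016),b2=(.62,-.126),b3=(.503,-.143)).items():
    print(n,top(z,c,.054), "dowtop",top(z,c,.134,tol=.006))
print("holder",top(z,(.512,.241),.03),"dowel",top(z,(.512,.241),.116,tol=.006))
print(W[175,270],W[175,278],W[178,280])
g=z["p"][140:210,240:330];cv2.imwrite("pics/c2.png",cv2.resize(g[:,:,::-1],(720,560),interpolation=cv2.INTER_CUBIC))
E
```

```text
empty (array([ 0.4873, -0.015 ,  0.0242]), np.uint64(1210), np.float64(0.0003)) dowtop None
b1 (array([ 0.6071, -0.0019,  0.0235]), np.uint64(1265), np.float64(0.0071)) dowtop (array([ 0.6074, -0.0017,  0.0078]), np.uint64(327), np.float64(0.0003))
b2 (array([ 0.6232, -0.1193,  0.0237]), np.uint64(1244), np.float64(0.0073)) dowtop (array([ 0.6233, -0.1194,  0.0084]), np.uint64(337), np.float64(0.0006))
b3 (array([ 0.5056, -0.1356,  0.0238]), np.uint64(983), np.float64(0.0072)) dowtop (array([ 0.5056, -0.1353,  0.0082]), np.uint64(239), np.float64(0.0005))
holder (array([0.5163, 0.2441, 0.0283]), np.uint64(1885), np.float64(0.0106)) dowel (array([0.5162, 0.2448, 0.0092]), np.uint64(406), np.float64(0.0009))
[ 0.48349115 -0.00672708  0.05594296] [ 0.48370878 -0.01688909  0.02387039] [ 0.48136087 -0.02090828  0.0237418 ]
```

View pics/c2.png

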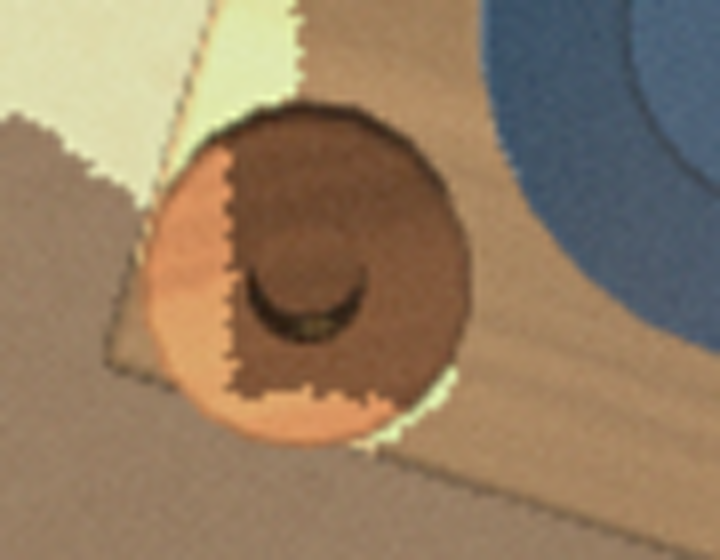

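Call:
arm_command --pt "3.5 -5.1 0 0 8.7" --pt "7 -10.2 0 0 8.7" --pt "10.5 -15.8 0 0 8.7" --pt "14 -22 0 0 8.7" --pt "14.5 -22.3 0 0 8.7"

```text
time: 2.17
position: [0.504, 0.238, 0.2543]
tool_rot: [0.974, 0.226, 0.0, 0.0]
ft_force: [-0.2, -0.1, 0.4]
grip_width: 0.0872
```

```bash
cat > look.py <<'E'
import sys
from meas import *
t=sys.argv[1]
o=robot.get_obs();print(o["position"].round(4),o["tool_rot"].round(4),o["time"],abs(o["joint_velocities"]).max().round(3),o["ft_force"].round(2),o["moment"].round(3),o["grip_width"].round(4))
for n in sys.argv[2:]: snap(n,n+t)
E
python3 look.py 3 wrist; python3 - <<'E'
from meas import *
from scipy.spatial.transform import Rotation as Ro
z=np.load("wrist3.npz")
print("holder",top(z,(.515,.244),.03),"dowel",top(z,(.515,.244),.116,tol=.006))
E
```

```text
Traceback (most recent call last):
  File "look.py", line 4, in <module>
    o=robot.get_obs();print(o["position"].round(4),o["tool_rot"].round(4),o["time"],abs(o["joint_velocities"]).max().round(3),o["ft_force"].round(2),o["moment"].round(3),o["grip_width"].round(4))
                                                                                                                                                                          ^^^^^^^^^^^^^^^^^^^^^
AttributeError: 'float' object has no attribute 'round'
Traceback (most recent call last):
FileNotFoundError: [Errno 2] No such file or directory: 'wrist3.npz'
```

```bash
sed -i 's/o\["grip_width"\].round(4)/round(float(o["grip_width"]),4)/' look.py
python3 look.py 3 wrist; python3 - <<'E'
from meas import *
z=np.load("wrist3.npz")
print("holder",top(z,(.515,.244),.03),"dowel",top(z,(.515,.244),.116,tol=.006))
E
```

```text
[0.504  0.238  0.2543] [9.741e-01 2.261e-01 0.000e+00 2.000e-04] 2.175 0.218 [-0.18 -0.1   0.44] [-0.055 -0.028  0.024] 0.0872
holder (array([0.5163, 0.2469, 0.0291]), np.uint64(1354), np.float64(0.0004)) dowel (array([0.5163, 0.2471, 0.0078]), np.uint64(216), np.float64(0.0003))
```

View pics/wrist3.png

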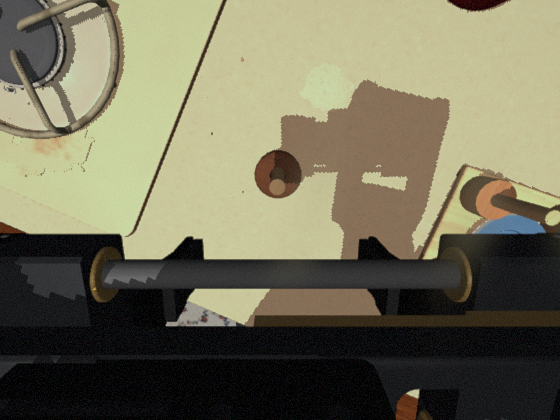

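The wrist view shows the dowel top at (278,188), nearly centred between the fingers and standing in the dark holder.

Call:
arm_command --pt "1.0 -0.2 3 0 8.7" --pt "1.0 -0.2 6 0 8.7" --pt "1.0 -0.2 6 0 8.7"

```text
time: 2.6
position: [0.5101, 0.2402, 0.1924]
tool_rot: [0.975, 0.224, -0.003, 0.001]
ft_force: [-0.2, -0.9, 0.3]
grip_width: 0.087
```

```bash
python3 look.py 4 wrist; python3 - <<'E'
from meas import *
z=np.load("wrist4.npz")
print("holder",top(z,(.515,.244),.03),"dowel",top(z,(.515,.244),.116,tol=.006))
print(robot.get_obs()["position"])
E
```

```text
[0.5101 0.2402 0.1924] [ 9.746e-01  2.240e-01 -3.300e-03  5.000e-04] 2.6 0.049 [-0.18 -0.87  0.35] [-0.014 -0.041 -0.005] 0.087
holder (array([0.5169, 0.2473, 0.0284]), np.uint64(1781), np.float64(0.0087)) dowel (array([0.5165, 0.2472, 0.008 ]), np.uint64(333), np.float64(0.0004))
[0.51139345 0.24086481 0.19403046]
```

View pics/wrist4.png

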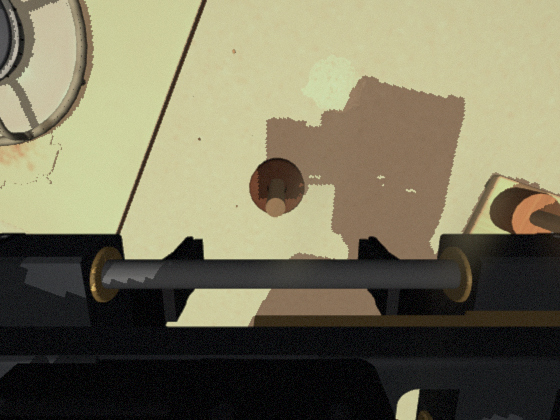

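Call:
arm_command --pt "0.7 -0.3 0 0 8.7" --pt "0.7 -0.3 4 0 8.7" --pt "0.7 -0.3 8 0 8.7" --pt "0.7 -0.3 11.8 0 8.7" --pt "0.7 -0.3 11.8 0 8.7" --newtons 10

```text
time: 3.28
position: [0.5155, 0.2487, 0.0755]
tool_rot: [0.974, 0.225, -0.002, 0.0]
ft_force: [0.3, -0.5, 0.2]
grip_width: 0.0866
```

Call:
arm_command --pt "0 0 0 0 3" --pt "0 0 0 0 1" --pt "0 0 0 0 1" --pt "0 0 0 0 1" --pt "0 0 0 0 1" --newtons 10

```text
time: 3.9
position: [0.5163, 0.2492, 0.077]
tool_rot: [0.974, 0.225, 0.0, -0.0]
ft_force: [-0.1, 0.3, -0.6]
grip_width: 0.045
```

```bash
python3 look.py 5 wrist scene
```

```text
[0.5163 0.2492 0.077 ] [ 9.743e-01  2.254e-01  2.000e-04 -0.000e+00] 3.9 0.006 [-0.13  0.28 -0.64] [-0.024  0.041 -0.021] 0.045
```

View pics/wrist5.png

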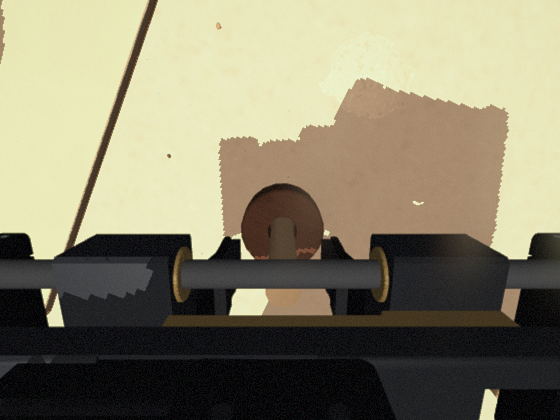

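View pics/scene5.png

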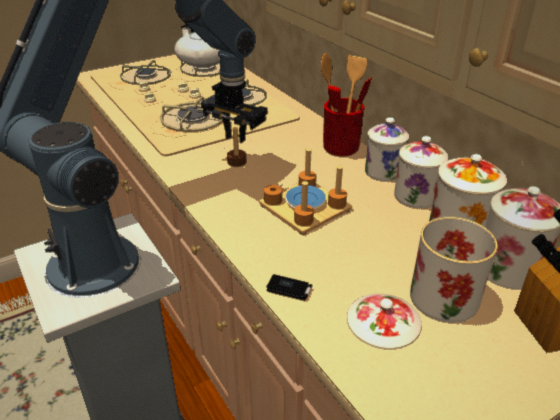

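The dowel stands between the half-closed fingers at (283,240), about 2 mm off centre along the jaws. I'll correct that and close.

Call:
arm_command --pt "0 0.2 0 0 1" --pt "0 0.2 0 0 1" --pt "0 0.2 0 0 1" --pt "0 0.2 0 0 1" --pt "0 0.2 0 0 1" --newtons 10

```text
time: 4.62
position: [0.5171, 0.2474, 0.0767]
tool_rot: [0.974, 0.225, -0.0, -0.0]
ft_force: [0.4, -0.4, 0.1]
grip_width: 0.0153
```

Call:
arm_command --pt "0 0 0 0 1" --pt "0 0 0 0 1" --pt "0 0 0 0 1" --newtons 30

```text
time: 5.0
position: [0.5171, 0.2474, 0.0767]
tool_rot: [0.974, 0.225, -0.0, 0.0]
ft_force: [0.2, 0.5, -0.3]
grip_width: 0.0152
```

```bash
python3 look.py 6 wrist scene;python3 - <<'E'
from meas import *
z=np.load("scene6.npz")
cv2.imwrite("pics/c6.png",cv2.resize(z["p"][85:205,190:330][:,:,::-1],(700,600),interpolation=cv2.INTER_CUBIC))
E
```

```text
[0.5171 0.2474 0.0767] [ 0.9742  0.2255 -0.      0.    ] 5.0 0.001 [ 0.16  0.49 -0.26] [-0.03  -0.045  0.009] 0.0152
```

View pics/c6.png

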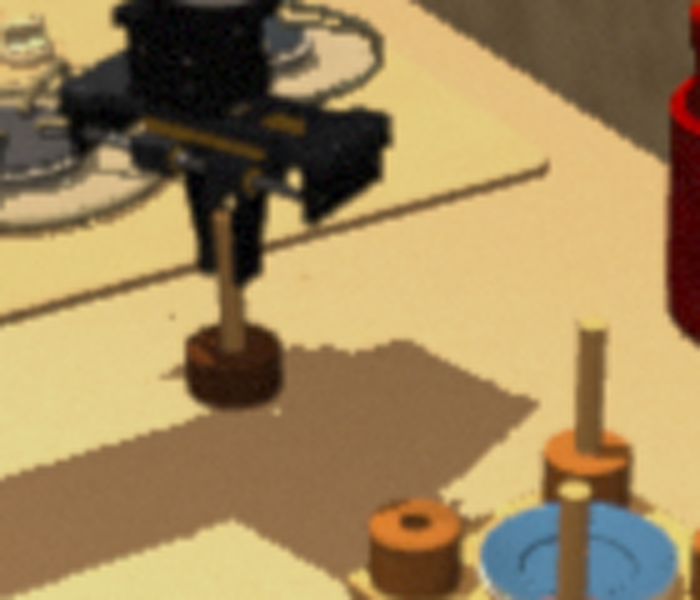

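View pics/wrist6.png

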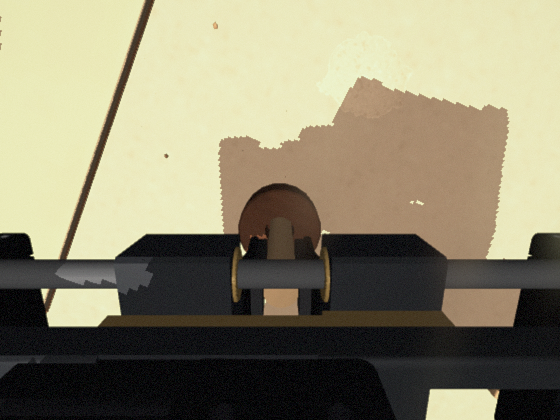

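The dowel is gripped upright, at a width of 15 mm, and still stands in the holder. Lifting now.

Call:
arm_command --pt "0 0 -1.5 0 1" --pt "0 0 -3 0 1" --pt "0 0 -5.5 0 1" --pt "0 0 -9 0 1" --pt "0 0 -9 0 1"

```text
time: 5.72
position: [0.5197, 0.2481, 0.1708]
tool_rot: [0.974, 0.225, 0.004, -0.0]
ft_force: [-0.6, 0.1, -0.3]
grip_width: 0.0153
```

Call:
arm_command --pt "-3 4.7 0 0 1" --pt "-6 9.4 0 0 1" --pt "-9 14.1 0 0 1" --pt "-12 18.8 0 0 1" --pt "-14 21.5 0 0 1"

```text
time: 6.35
position: [0.4852, -0.0096, 0.1666]
tool_rot: [0.974, 0.224, -0.0, 0.0]
ft_force: [1.0, -0.5, 0.3]
grip_width: 0.0153
```

Call:
arm_command --pt "-0.2 0.7 0 0 1" --pt "-0.2 0.7 0 0 1"

```text
time: 6.6
position: [0.4872, -0.0143, 0.1667]
tool_rot: [0.974, 0.225, 0.0, -0.0]
ft_force: [-0.2, -0.3, -0.6]
grip_width: 0.0147
```

```bash
python3 look.py 7 wrist scene;python3 - <<'E'
from meas import *
z=np.load("scene7.npz")
cv2.imwrite("pics/c7.png",cv2.resize(z["p"][125:245,215:355][:,:,::-1],(700,600),interpolation=cv2.INTER_CUBIC))
print(top(np.load("wrist7.npz"),(.4873,-.015),.054))
E
```

```text
[ 0.4872 -0.0143  0.1667] [ 9.744e-01  2.250e-01  1.000e-04 -2.000e-04] 6.6 0.029 [-0.17 -0.27 -0.58] [ 0.011 -0.021  0.003] 0.0147
(array([ 0.4882, -0.0144,  0.0234]), np.uint64(1609), np.float64(0.0073))
```

View pics/c7.png

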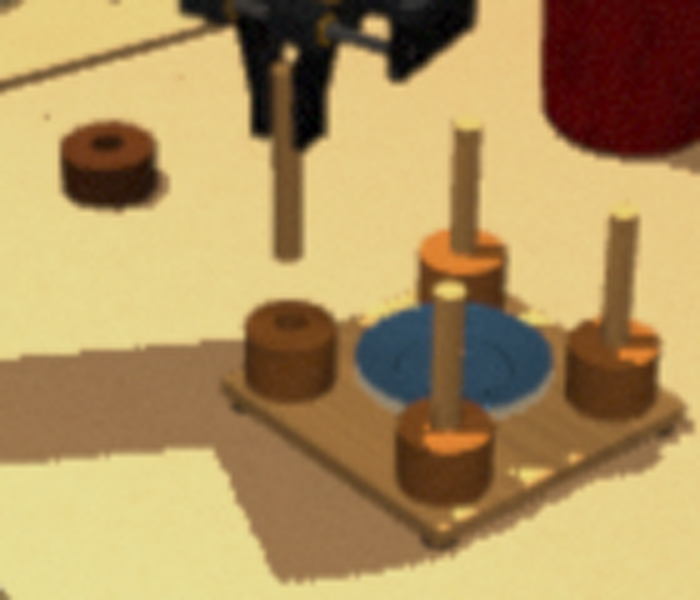

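View pics/wrist7.png

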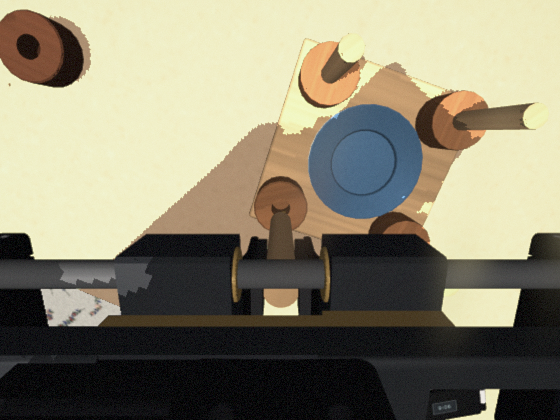

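The dowel hangs upright in the jaws above the boss. In the wrist view the boss is at (280,203) and the dowel's lower end at (281,212).

```bash
python3 - <<'E'
from meas import *
z=np.load("wrist7.npz");K,E=z["K"],z["E"];W=cloud(z["d"],K,E)
T=np.array([.4872,-.0143,.1667]);a=2*np.arctan2(.2250,.9744);ex=np.array([np.cos(a),np.sin(a),0]);ey=np.array([np.sin(a),-np.cos(a),0])
# boss
for c0 in [(.4873,-.015)]:
    m=((abs(W[...,2]-.054)<.005)&(np.hypot(W[...,0]-c0[0],W[...,1]-c0[1])<.035)).astype(np.uint8)
    k=max(cv2.findContours(m,cv2.RETR_EXTERNAL,cv2.CHAIN_APPROX_NONE)[0],key=cv2.contourArea)[:,0]
    q=rayz(k,K,E,.054)[:,:2]
    r=np.hypot(*(q-c0).T); s=(r>.021)&(k[:,1]<222)
    f=least_squares(lambda p:np.hypot(*(q[s]-p[:2]).T)-p[2],[*c0,.0245]);f2=least_squares(lambda p:np.hypot(*(q[s]-p[:2]).T)-.0245,c0)
    print(f.x,f2.x,s.sum(),np.std(f.fun))
# dowel cloud, in tool frame
P=W.reshape(-1,3);D=P-T;X=D@ex;Y=D@ey;Z=D[:,2]
for lo,hi in [(-.072,-.06),(-.06,-.05),(-.05,-.04),(-.04,-.03)]:
    s=(abs(X)<.02)&(abs(Y)<.02)&(Z>lo)&(Z<hi)
    if s.sum()<5: print(lo,s.sum());continue
    x,y=X[s],Y[s]
    g=least_squares(lambda p:np.hypot(x-p[0],y-p[1])-.008,[0,0],loss="soft_l1",f_scale=.001).x
    print(lo,s.sum(),g.round(4),"yrange",y.min().round(4),y.max().round(4))
# image rows
for Zt in (-.03,-.05,-.07): print(proj(T+[0,0,Zt],K,E), proj(T+[0,0,Zt]-.008*ey,K,E),proj(T+[0,0,Zt]+.008*ey,K,E))
cv2.imwrite("pics/c7w.png",cv2.resize(z["p"][165:265,215:345][:,:,::-1],(780,600),interpolation=cv2.INTER_CUBIC))
dd=z["d"]
for r in (214,218,222,226,230,234): 
    row=dd[r,255:310]; e=np.where(abs(np.diff(row))>.01)[0]+255; print(r,e)
E
```

```text
[ 0.48761828 -0.01465304  0.02428567] [ 0.48743103 -0.01474435] 105 0.0002947086205831132
-0.072 61 [-0.0012  0.0005] yrange -0.0073 0.0081
-0.06 72 [-0.0011  0.0005] yrange -0.0071 0.0084
-0.05 84 [-0.0012  0.0006] yrange -0.0073 0.0083
-0.04 97 [-0.0012  0.0006] yrange -0.0071 0.0084
[[279.41313113 236.44745183]] [[267.31706482 236.45406048]] [[291.50873587 236.44084344]]
[[279.48527309 227.39895606]] [[268.44186081 227.40483197]] [[290.52830063 227.39308035]]
[[279.54586423 219.79923586]] [[269.38656023 219.80451958]] [[289.70484263 219.79395231]]
214 [273 287 305]
218 [256 270 271 272 289 304]
222 [258 269 290 301]
226 [262 269 291 298]
230 [268 269 291 292]
234 [268 291 305]
```

View pics/c7w.png

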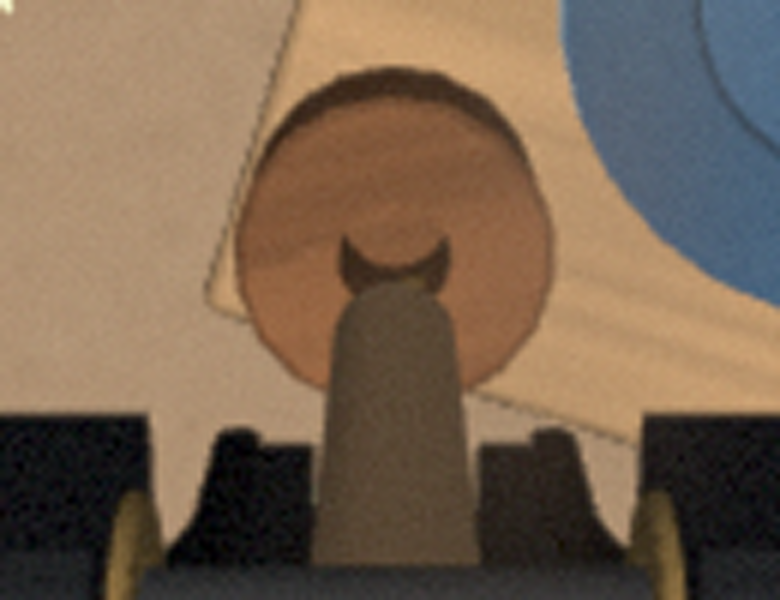

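Call:
arm_command --pt "0.14 0 1 0 1" --pt "0.14 0 2.5 0 1" --pt "0.14 0 3.5 0 1" --pt "0.14 0 3.5 0 1" --pt "0.14 0 3.5 0 1"

```text
time: 7.32
position: [0.4886, -0.0136, 0.1318]
tool_rot: [0.974, 0.226, 0.0, 0.0]
ft_force: [0.5, 0.1, -0.8]
grip_width: 0.0153
```

```bash
cat > align.py <<'E'
import sys
from meas import *
from scipy.spatial.transform import Rotation as Ro
t=sys.argv[1]
o=robot.get_obs();snap("wrist","wrist"+t)
T=o["position"];M=Ro.from_quat(o["tool_rot"]).as_matrix();ex,ey=M[:,0],M[:,1]
print(T.round(4),o["time"],o["ft_force"].round(2),abs(o["joint_velocities"]).max().round(3))
z=np.load(f"wrist{t}.npz");K,E=z["K"],z["E"];W=cloud(z["d"],K,E)
c0=np.array([.4876,-.0147])
m=((abs(W[...,2]-.054)<.005)&(np.hypot(W[...,0]-c0[0],W[...,1]-c0[1])<.035)).astype(np.uint8)
k=max(cv2.findContours(m,cv2.RETR_EXTERNAL,cv2.CHAIN_APPROX_NONE)[0],key=cv2.contourArea)[:,0]
q=rayz(k,K,E,.054)[:,:2]
s=(np.hypot(*(q-c0).T)>.021)&(k[:,1]<225)
b=least_squares(lambda p:np.hypot(*(q[s]-p[:2]).T)-p[2],[*c0,.0243])
print("boss",b.x.round(4),s.sum())
D=W.reshape(-1,3)-T;X=D@ex;Y=D@ey;Z=D[:,2]
for lo,hi in [(-.069,-.06),(-.06,-.045),(-.045,-.03)]:
    s=(abs(X)<.015)&(abs(Y)<.015)&(Z>lo)&(Z<hi)&(D[:,2]+T[2]>.058)
    if s.sum()<15: continue
    x,y=X[s],Y[s]
    g=least_squares(lambda p:np.hypot(x-p[0],y-p[1])-.008,[0,0],loss="soft_l1",f_scale=.001).x
    dw=T+g[0]*ex+g[1]*ey; e=np.r_[b.x[:2]-dw[:2],0]
    print(lo,s.sum(),"dowel rel tcp",g.round(4),"move dx,dy mm",(1e3*e@ex).round(2),(1e3*e@ey).round(2))
cv2.imwrite(f"pics/c{t}.png",cv2.resize(z["p"][165:265,215:345][:,:,::-1],(780,600),interpolation=cv2.INTER_CUBIC))
E
python3 align.py 8
```

```text
[ 0.4886 -0.0136  0.1318] 7.325 [ 0.48  0.07 -0.77] 0.01
boss [ 0.488  -0.0146  0.0242] 97
-0.069 60 dowel rel tcp [-0.0012  0.0005] move dx,dy mm 0.28 0.04
-0.06 115 dowel rel tcp [-0.0012  0.0006] move dx,dy mm 0.28 0.01
-0.045 136 dowel rel tcp [-0.0012  0.0005] move dx,dy mm 0.28 0.02
```

View pics/c8.png

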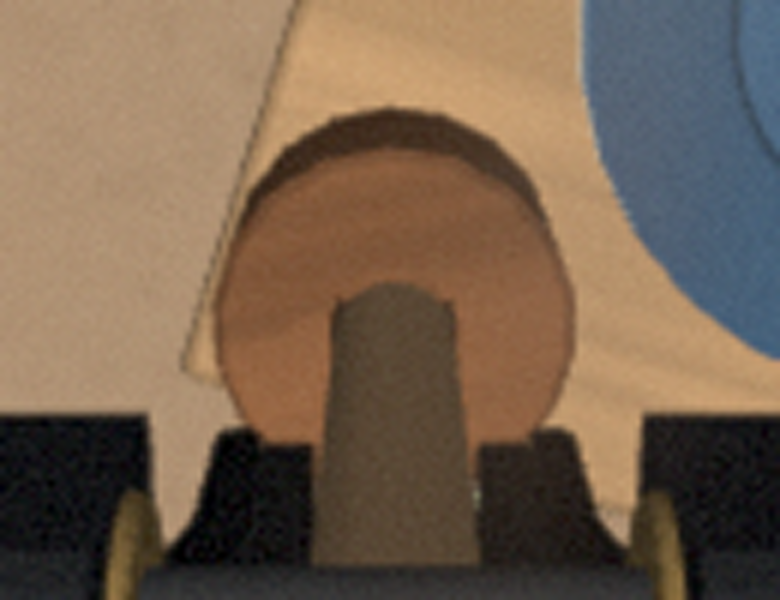

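The dowel's end hovers about 7 mm above the boss and covers the hole, about 0.3 mm off. Now a gentle touch-down.

Call:
arm_command --pt "0.03 0 0.3 0 1" --pt "0.03 0 0.6 0 1" --pt "0.03 0 0.7 0 1" --pt "0.03 0 0.75 0 1"

```text
time: 7.88
position: [0.4886, -0.0138, 0.1241]
tool_rot: [0.974, 0.225, -0.0, -0.0]
ft_force: [-0.5, -0.0, -0.9]
grip_width: 0.0154
```

Call:
arm_command --pt "0 0 0.05 0 1" --pt "0 0 0.1 0 1" --pt "0 0 0.1 0 1"

```text
time: 8.25
position: [0.4886, -0.0137, 0.1232]
tool_rot: [0.974, 0.225, -0.0, -0.0]
ft_force: [0.8, 0.5, -1.6]
grip_width: 0.0152
```

Call:
arm_command --pt "0 0 0.05 0 1" --pt "0 0 0.1 0 1" --pt "0 0 0.15 0 1" --pt "0 0 0.2 0 1" --pt "0 0 0.2 0 1"

```text
time: 8.88
position: [0.4886, -0.0137, 0.1212]
tool_rot: [0.974, 0.225, -0.0, 0.0]
ft_force: [-0.2, -0.3, -0.5]
grip_width: 0.0149
```

```bash
python3 look.py 9 wrist
```

```text
[ 0.4886 -0.0137  0.1212] [ 0.9743  0.2254 -0.      0.    ] 8.875 0.002 [-0.16 -0.32 -0.47] [ 0.033 -0.014  0.045] 0.0149
```

It's 3.5 mm below the boss top with no contact force, so the dowel is in the hole. Continuing gently.

Call:
arm_command --pt "0 0 0.12 0 1" --pt "0 0 0.25 0 1" --pt "0 0 0.38 0 1" --pt "0 0 0.5 0 1" --pt "0 0 0.5 0 1"

```text
time: 9.55
position: [0.4886, -0.0137, 0.1161]
tool_rot: [0.974, 0.225, -0.0, -0.0]
ft_force: [0.3, -0.2, -0.4]
grip_width: 0.015
```

Call:
arm_command --pt "0 0 0.1 0 1" --pt "0 0 0.2 0 1" --pt "0 0 0.3 0 1" --pt "0 0 0.4 0 1" --pt "0 0 0.4 0 1"

```text
time: 10.18
position: [0.4884, -0.0138, 0.1122]
tool_rot: [0.974, 0.226, -0.0, 0.0]
ft_force: [-0.6, -1.0, 0.5]
grip_width: 0.0154
```

Call:
arm_command --pt "0 0 0.1 0 1" --pt "0 0 0.2 0 1" --pt "0 0 0.3 0 1" --pt "0 0 0.3 0 1"

```text
time: 10.68
position: [0.4886, -0.0138, 0.109]
tool_rot: [0.974, 0.225, -0.0, 0.0]
ft_force: [-0.7, -1.6, 1.0]
grip_width: 0.0152
```

Call:
arm_command --pt "0 0 0.1 0 1" --pt "0 0 0.2 0 1" --pt "0 0 0.3 0 1" --pt "0 0 0.3 0 1"

```text
time: 11.18
position: [0.4886, -0.0137, 0.106]
tool_rot: [0.974, 0.225, -0.0, 0.0]
ft_force: [-1.2, -2.1, 0.6]
grip_width: 0.0152
```

```bash
python3 look.py 10 wrist scene;python3 - <<'E'
from meas import *
z=np.load("scene10.npz")
cv2.imwrite("pics/c10.png",cv2.resize(z["p"][125:245,215:355][:,:,::-1],(700,600),interpolation=cv2.INTER_CUBIC))
E
```

```text
[ 0.4886 -0.0137  0.106 ] [ 9.743e-01  2.255e-01 -1.000e-04  0.000e+00] 11.175 0.003 [-1.21 -2.11  0.56] [-0.345  0.192 -0.008] 0.0152
```

View pics/c10.png

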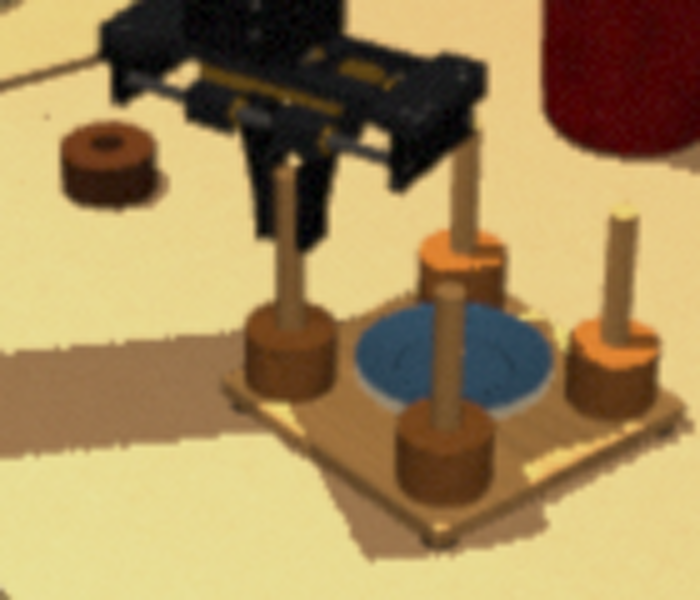

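The dowel is well inside the boss and upright. There is a side load of about 2.4 N, so I'll relieve it with a 0.3 mm shift and keep pressing.

Call:
arm_command --pt "-0.02 0.02 0.05 0 1" --pt "-0.03 0.02 0.15 0 1" --pt "-0.03 0.02 0.3 0 1" --pt "-0.03 0.02 0.4 0 1" --pt "-0.03 0.02 0.4 0 1"

```text
time: 11.9
position: [0.4884, -0.014, 0.1019]
tool_rot: [0.974, 0.225, -0.0, -0.0]
ft_force: [0.2, -1.4, -1.2]
grip_width: 0.0151
```

Call:
arm_command --pt "0 0 0.1 0 1" --pt "0 0 0.2 0 1" --pt "0 0 0.3 0 1" --pt "0 0 0.4 0 1" --pt "0 0 0.4 0 1"

```text
time: 12.52
position: [0.4884, -0.014, 0.0979]
tool_rot: [0.974, 0.225, -0.0, -0.0]
ft_force: [-0.4, -1.3, -1.1]
grip_width: 0.0151
```

Call:
arm_command --pt "0 0 0.1 0 1" --pt "0 0 0.2 0 1" --pt "0 0 0.25 0 1" --pt "0 0 0.25 0 1"

```text
time: 13.02
position: [0.4884, -0.014, 0.0956]
tool_rot: [0.974, 0.225, -0.0, -0.0]
ft_force: [0.2, -1.0, 0.8]
grip_width: 0.0153
```

Call:
arm_command --pt "0 0 0.05 0 1" --pt "0 0 0.1 0 1" --pt "0 0 0.1 0 1"

```text
time: 13.4
position: [0.4885, -0.014, 0.0948]
tool_rot: [0.974, 0.225, 0.0, 0.0]
ft_force: [-0.4, -1.8, 3.5]
grip_width: 0.0156
```

```bash
python3 look.py 11 wrist scene; python3 - <<'E'
from meas import *
z=np.load("scene11.npz")
cv2.imwrite("pics/c11.png",cv2.resize(z["p"][125:245,215:355][:,:,::-1],(700,600),interpolation=cv2.INTER_CUBIC))
E
```

```text
[ 0.4885 -0.014   0.0948] [0.9743 0.2255 0.     0.    ] 13.4 0.001 [-0.4  -1.76  3.46] [-0.222  0.177  0.041] 0.0156
```

View pics/c11.png

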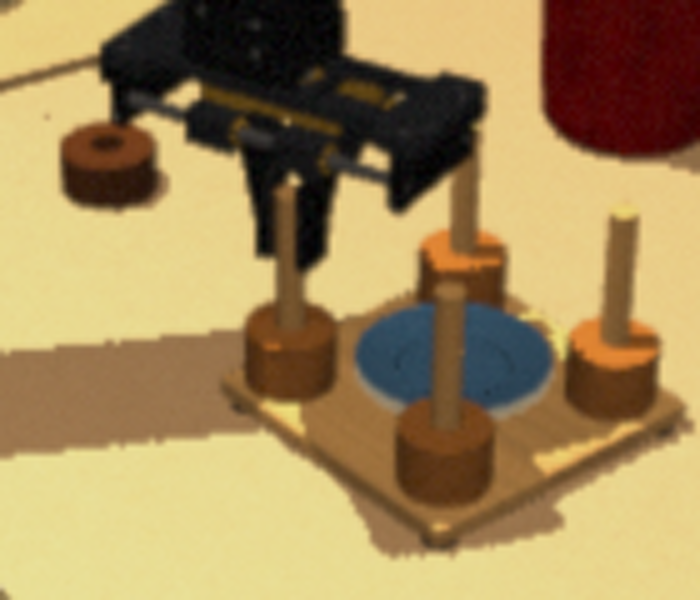

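Call:
arm_command --pt "0 0 0.03 0 1" --pt "0 0 0.05 0 1" --pt "0 0 0.05 0 1"

```text
time: 13.88
position: [0.4885, -0.014, 0.0945]
tool_rot: [0.974, 0.225, 0.0, 0.0]
ft_force: [-0.9, -0.9, 5.2]
grip_width: 0.0155
```

Call:
arm_command --pt "0 0 0.03 0 1" --pt "0 0 0.05 0 1" --pt "0 0 0.05 0 1"

```text
time: 14.25
position: [0.4886, -0.014, 0.0945]
tool_rot: [0.974, 0.226, 0.0, 0.0]
ft_force: [-1.5, -0.2, 8.3]
grip_width: 0.015
```

Call:
arm_command --pt "0 0 0.05 0 1" --pt "0 0 0.1 0 1" --pt "0 0 0.1 0 1"

```text
time: 14.62
position: [0.4888, -0.014, 0.0944]
tool_rot: [0.974, 0.226, 0.001, 0.0]
ft_force: [-2.6, -0.2, 17.6]
grip_width: 0.015
```

```bash
python3 look.py 12 wrist scene top; python3 - <<'E'
from meas import *
for n in("scene12","wrist12","top12"):
    z=np.load(n+".npz")
    for nm,c in dict(empty=(.4876,-.0147),b1=(.6073,-.0018),b2=(.6233,-.1194),b3=(.5056,-.1354)).items():
        W=cloud(z["d"],z["K"],z["E"]);r=np.hypot(W[...,0]-c[0],W[...,1]-c[1])
        s=(r<.007)&(W[...,2]>.1)&(W[...,2]<.15)
        print(n,nm,s.sum(),np.percentile(W[s][:,2],[50,90,100]).round(4) if s.any() else None)
E
```

```text
[ 0.4888 -0.014   0.0944] [9.742e-01 2.255e-01 7.000e-04 3.000e-04] 14.625 0.002 [-2.6  -0.17 17.59] [-0.08   0.653  0.08 ] 0.015
scene12 empty 31 [0.1277 0.134  0.1441]
scene12 b1 11 [0.1057 0.1099 0.1324]
scene12 b2 30 [0.1266 0.1338 0.135 ]
scene12 b3 27 [0.128  0.1337 0.1365]
wrist12 empty 447 [0.1347 0.1355 0.1365]
wrist12 b1 949 [0.1344 0.1354 0.1367]
wrist12 b2 0 None
wrist12 b3 310 [0.1061 0.1126 0.1155]
top12 empty 7 [0.1322 0.1369 0.1395]
top12 b1 0 None
top12 b2 22 [0.129  0.1336 0.1386]
top12 b3 17 [0.1331 0.1349 0.1357]
```

The dowel is firmly seated: its top reads 134.7 mm against 134.4 mm for a fixed dowel, and the tool stopped moving as the force rose to 17.6 N. Unload, open, then lift straight up.

Call:
arm_command --pt "0 0 -0.1 0 1" --pt "0 0 -0.17 0 1" --pt "0 0 -0.17 0 1"

```text
time: 15.15
position: [0.4885, -0.014, 0.0945]
tool_rot: [0.974, 0.225, 0.0, -0.0]
ft_force: [-1.3, -1.0, 6.3]
grip_width: 0.015
```

Call:
arm_command --pt "0 0 0 0 4.5" --pt "0 0 0 0 4.5" --pt "0 0 0 0 4.5" --pt "0 0 0 0 4.5" --pt "0 0 0 0 4.5"

```text
time: 15.78
position: [0.4884, -0.014, 0.0943]
tool_rot: [0.974, 0.225, -0.0, -0.0]
ft_force: [-0.8, -0.2, -0.4]
grip_width: 0.0442
```

```bash
python3 look.py 13 wrist
```

```text
[ 0.4884 -0.014   0.0943] [ 9.743e-01  2.254e-01 -1.000e-04 -1.000e-04] 15.775 0.002 [-0.78 -0.17 -0.35] [-0.002 -0.06   0.073] 0.0442
```

View pics/wrist13.png

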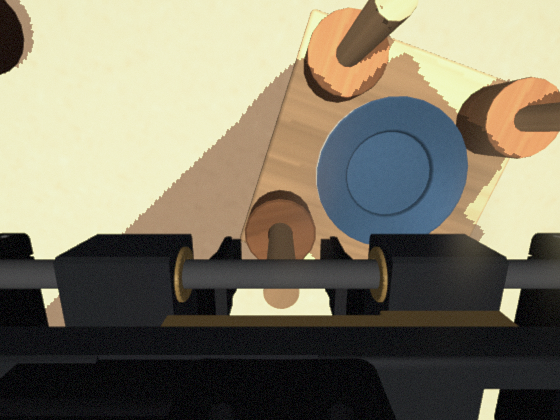

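The dowel stands free between the open fingers at (280,250). Withdrawing upward.

Call:
arm_command --pt "0 0 -1.5 0 4.5" --pt "0 0 -4 0 4.5" --pt "0 0 -8 0 4.5" --pt "0 0 -13 0 4.5" --pt "0 0 -15 0 4.5"

```text
time: 16.45
position: [0.4898, -0.0143, 0.2474]
tool_rot: [0.974, 0.225, 0.002, 0.001]
ft_force: [0.1, -0.3, -0.6]
grip_width: 0.0452
```

Call:
arm_command --pt "-3 -4 0 0 4.5" --pt "-3 -6 0 0 4.5" --pt "-3 -6 0 0 4.5"

```text
time: 16.82
position: [0.4347, 0.0276, 0.2446]
tool_rot: [0.974, 0.226, 0.0, 0.0]
ft_force: [0.3, 0.4, -0.4]
grip_width: 0.0447
```

```bash
python3 look.py 14 wrist scene; python3 - <<'E'
from meas import *
z=np.load("wrist14.npz")
for nm,c in dict(empty=(.4876,-.0147),b1=(.6073,-.0018),b2=(.6233,-.1194),b3=(.5056,-.1354)).items():
    W=cloud(z["d"],z["K"],z["E"]);s=(np.hypot(W[...,0]-c[0],W[...,1]-c[1])<.012)&(W[...,2]>.125)&(W[...,2]<.15)
    print(nm,s.sum(),np.median(W[s],0).round(4) if s.any() else None,top(z,c,.134,tol=.005))
a=np.load("scene5.npz");b=np.load("scene14.npz")
print("phone/lid diff",np.abs(a["p"][265:345,260:425].astype(int)-b["p"][265:345,260:425]).mean())
cv2.imwrite("pics/c14.png",cv2.resize(b["p"][125:245,215:355][:,:,::-1],(700,600),interpolation=cv2.INTER_CUBIC))
E
```

```text
[0.4347 0.0276 0.2446] [9.740e-01 2.264e-01 2.000e-04 1.000e-04] 16.825 0.049 [ 0.34  0.35 -0.4 ] [-0.032  0.025  0.044] 0.0447
empty 293 [ 0.4876 -0.0145  0.1346] (array([ 0.4874, -0.0151,  0.008 ]), np.uint64(277), np.float64(0.0003))
b1 432 [ 0.6065 -0.0008  0.1345] (array([ 0.6074, -0.0012,  0.0081]), np.uint64(384), np.float64(0.0005))
b2 459 [ 0.6227 -0.1182  0.1344] (array([ 0.6232, -0.1193,  0.0087]), np.uint64(392), np.float64(0.0008))
b3 323 [ 0.5053 -0.1337  0.1344] (array([ 0.5051, -0.1352,  0.0085]), np.uint64(281), np.float64(0.0007))
phone/lid diff 1.2428282828282828
```

View pics/c14.png

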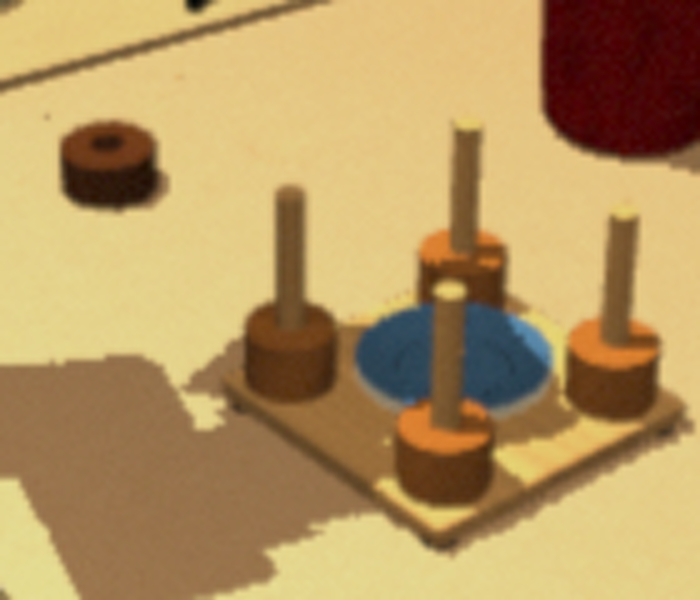

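View pics/wrist14.png

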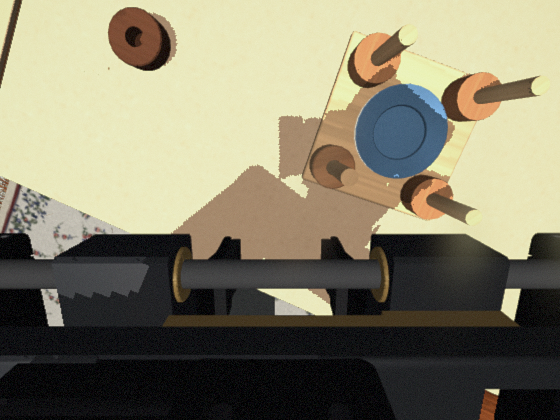

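All four dowels stand upright at the same height, 134.4–134.6 mm. The holder is empty and the gripper is clear. Handing in.

```bash
python3 -c "
from rig import robot
print(robot.hand_in())"
```

```text
the job is handed in; nothing more can be done
None
```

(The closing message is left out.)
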